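# Lock a rejected heel away

## Robot

A 6-joint arm with a two-finger parallel gripper is mounted at the origin on the work surface. World frame = base frame: x ahead of the robot, y to its left, z up, the work surface at z = 0. Lengths are in mm, angles in rad, forces in N, time in s.
With the tool pointing down it reaches from about 300 to 750 mm from the base axis. Payload 8.5 kg.
Tool frame: the origin (TCP) lies midway between the tips of the shut fingers; the grasp point (between the pads) lies 19 mm behind it; z points along the fingers, y is the direction in which the jaws open and shut (so a half turn about z gives the same grasp; the last joint's range is limited). The gripper opens to 85 mm and grips with 20 to 120 N. Pads are 22 mm wide; open, the fingers measure 114 mm over their backs; the gripper's body (76 mm by 85 mm) begins 54 mm behind the grasp point. The pads swing forward as they close: fully open they stand 13 mm farther back than shut.
Start: joints at [-1.544, 0.381, 1.297, -0, 1.464, -0.215], TCP at [131.693, -533.982, 231.322] pointing down, gripper open.
Joint ranges: [-3.11, 3.11], [-0.89, 2.33], [0.22, 2.48], [-1.42, 4.56], [0.17, 2.85], [-2.88, 2.88]. Speed limits (rad/s): [2.39, 2.39, 3.14, 3.14, 3.14, 3.14].

## Interface

Orientations are given as a rotation vector (axis times angle).
In Python, from station import bot, cams, job gives the robot as it stands.
- The arm moves only by the tool apply_moves, never from a script. Its argument "increments" is text: rows parted by semicolons, each of 6 numbers parted by spaces: the shift along the world's x, y, z in mm, then the turn, a rotation vector about the world's x, y, z in degrees. In form: x y z rx ry rz; .... A call has exactly 5 rows; each row shifts and turns the commanded pose from where the row before left it; what a row does not reach is not made up. A row lasts 1/8 s, in which the tool goes at most 62.5 mm and 10.7 degrees, less where a joint would pass 70% of its speed; a pose out of reach is approached as far as the arm can. A call with a gripper value outside its range is refused whole. "fingers" is the gripper's target within -1 to 1 (shut at 1, half-way at 0, fully open at -1), set as the call begins (left out, the last holds). The fingers move at their own pace and stop on an object; the grip force is fixed at half the most. Time passes only in rows, so rows that do not move let the fingers close, or fill a call up. It gives the time, the measured TCP pose, the force and the opening at its end, in the units of the state.
- bot.state(): the state, without advancing time (a new reading comes with each control period).
- cams.get_image(name): name is "side" or "top"; returns the picture (420x560x3 uint8, blue, green, red); there is no depth.
- cams.camera_model(name): a dict with "intrinsics" (3x3 intrinsics, pixels), "extrinsics" (4x4, takes a point from world to camera coordinates). Camera axes: x right, y down, z forward; pixel columns grow to the right and rows downward; lengths in mm; the calibration is good to about 2 mm. A picture is of the moment at which its call begins. camera_model takes no time and is no camera call.
- job.finish_job(): hands the job in, once; it reports no verdict.
The state is a dict: "t": time; "qpos": joint angles; "qvel": joint speeds; "joint_efforts": joint torques, N m; "ee_pos": TCP position; "eef_rot": TCP orientation; "contact_force": force on the tool from outside, world axes, zero at the start; "moment": the same for the moment, N m; "width": opening from 0.0 (shut) to 1.0 (fully open).
Only numpy, scipy, OpenCV 4.12 (cv2) and the standard library are available. Lean on these libraries where they do the work, as an engineer would, in place of code of your own. Each camera call takes 0.05 s, during which the arm holds its last target. There are 200 camera calls.

## Task

Put the rejected shoe heel (the one with the orange band) into the red reject bin by pushing it through the sprung flap, and let the flap close behind it. Then take the orange-handled key from its stand, turn the slotted lock on the bin with the key's blade clockwise until it is fully home at its stop, and put the key back upright and fully down in its stand. Leave the good heels and everything else standing about where they are.

Things in the scene. Friction and masses are not known exactly. Their poses are not given: they have to be found in the camera images.
- bin: Red sheet-metal reject bin, fixed, 260 deep (x) x 220 wide (y); 90 high at the front (-x, towards the robot), 240 at the back. Its top is one flat face sloping 30 deg from level, rising to the back, so its outward normal leans 30 deg from vertical towards the bin's -x. Origin: centre of the underside; x front to back, z up. Hollow; inner floor 6 mm up.
- mouth (a point): Centre of the bin's rectangular opening, on the plane of the sloping face; fixed to the bin. x points up the slope, y is level (the bin's y), z is the face's outward normal. The opening is 90 mm along x, 124 mm along y, filled by the flap. The lock's axis is 110 mm down the slope (x = -110 mm, y = 0).
- flap (a joint): Thin aluminium flap in the opening, 88 x 121 mm, hinged on the opening's upper edge (x = +45 mm of point mouth), swings inwards. 0 = shut, level with the face; 1.25 rad = wide open. A weak spring (under 0.5 N at the free edge) shuts it when nothing holds it. The lock, turned home, bars it.
- cam (a joint): Angle of the lock. 0 = unlocked: slot up the slope, pointer level towards the bin's +y. Grows clockwise as seen looking at the face from outside; hard stop at 1.571 rad (a quarter turn) = locked, fully home, pointer up the slope at the flap. Starts between 0 and 0.3, turns against about 0.06 N m of friction and stays where it is left.
- cam_slot (a point): Slotted lock: steel disc, 62 mm diameter, 18 mm proud of the sloping face, yellow pointer on its rim. This point: centre of the slot's mouth, on the disc's outer surface; it turns with the disc: x along the slot, z outward normal = turning axis, pointer on +y. Slot 30 long, 8.5 wide, 14 deep, 2.5 mm chamfer. The key's blade has play in it: the key turns up to 0.15 rad further than the lock.
- key_mid (a point): Centre of the handle of the loose key (90 g). Orange and black flat handle 44 (x) x 18 (y) x 55 (z) mm; below it on the same axis a steel blade 26 wide (x), 5 thick (y), 28 long (z). z points from blade to handle; the blade's tip is 55.5 mm below this point, the handle's lower shoulder 27.5 mm. Grasp the handle across its 18 mm.
- key_tip (a point): Middle of the end of the key's blade, axes as point key_mid.
- stand_slot (a point): Key stand: fixed blue block 100 (x) x 70 (y) x 45 high. This point: centre of its slot's mouth, on the block's top. Slot along x, 32 long, 10 wide, 36 deep, 1.5 mm chamfer. The key stands in it upright, blade down in the slot, the handle's shoulder resting on the block, so that point key_mid is 27.5 mm above this point.
- reject_mid (a point): Rejected block heel, loose, black with an orange band and an orange patch on its wood-coloured top, 160 g. Stands upright, 85 mm high; this point is on its axis 42.5 mm above its foot. Lower 65 mm: 34 (x) x 36 (y); upper 20 mm: 46 (x, from -17 to +29) x 36 (y). Grasp it across its 36 mm (y).
- good1_mid (a point): A good heel, same shape and colour but without orange. To be left alone.
- good2_mid (a point): Another good heel. To be left alone.
- tape_mid (a point): Roll of white tape lying flat, 124 mm diameter, 48 high; its centre. To be left alone.
- tin_mid (a point): Round metal tin, 72 mm diameter, 40 high; its centre. To be left alone.
- bottle_mid (a point): White bottle with blue cap, 60 mm diameter, 150 high; its centre. To be left alone.
- marker_mid (a point): Black and red marker pen lying down, 130 mm long, along its x axis; its centre. To be left alone.
- block_mid (a point): Wooden block 90 x 60 x 35 high lying flat; its centre. To be left alone.
Not all that is in view belongs to the job. What is meant by the part that bears key_mid is not white, and is the larger of those in its own colour.

How it is judged:
By the outcome, as a careful person would: the job done as asked, in the order asked, and still so for the second after the job is handed in, with the robot touching nothing.
It also fails if it takes over 72 s, if anything falls off the work surface, if the arm or the gripper's body presses on something with over 40 N, if the wrist force passes 120 N, or if a joint passes its speed limit or range.

## Working session

There is one attempt and no reset: what is moved stays moved. The work goes in short steps, Python scripts to look and compute and a tool call to move; the robot and the scene stay as the last step left them, time stands still between calls to the robot, and variables do not carry over. Pictures are saved under pics/ and viewed, about 8 in all and at most 12, crops included, and the job is handed in when it is done.

Besides the shell and the picture viewer there is one more tool, called after "Emit:" as name(argument=value, ...) on one line, values as JSON. apply_moves: Moves the arm, as the interface text tells. Its arguments: {"type":"object","properties":{"increments":{"type":"string"},"fingers":{"type":"number"}},"required":["increments"]}

```bash
mkdir -p pics; ls; python3 - <<'E'
from station import bot,cams,job
import cv2,numpy as np
np.set_printoptions(precision=2,suppress=True)
for n in("side","top"):
    im=cams.get_image(n); cv2.imwrite(f"pics/{n}0.png",im)
    m=cams.camera_model(n); print(m); E=np.array(m["extrinsics"]); print(-E[:3,:3].T@E[:3,3])
print(bot.state())
E
```

```text
pics
{'intrinsics': array([[505.16,   0.  , 274.28],
       [  0.  , 505.16, 212.09],
       [  0.  ,   0.  ,   1.  ]]), 'extrinsics': array([[  -0.96,   -0.27,    0.02,  540.04],
       [  -0.16,    0.5 ,   -0.85,  157.47],
       [   0.22,   -0.82,   -0.52, 1290.77],
       [   0.  ,    0.  ,    0.  ,    1.  ]])}
[ 266.66 1129.73  796.94]
{'intrinsics': array([[453.42,   0.  , 279.43],
       [  0.  , 453.42, 202.66],
       [  0.  ,   0.  ,   1.  ]]), 'extrinsics': array([[  -0.01,   -1.  ,    0.01,   94.89],
       [  -0.99,    0.01,   -0.11,  547.86],
       [   0.11,   -0.01,   -0.99, 1158.71],
       [   0.  ,    0.  ,    0.  ,    1.  ]])}
[ 413.18  101.56 1212.74]
{'t': 0.1, 'qpos': array([-1.54,  0.38,  1.3 , -0.  ,  1.46, -0.22]), 'qvel': array([-0., -0., -0.,  0., -0.,  0.]), 'joint_efforts': array([  0.  , -44.92, -23.17,  -0.  ,   0.  ,   0.  ]), 'ee_pos': array([ 131.65, -533.74,  230.8 ]), 'eef_rot': array([-3.12, -0.38, -0.  ]), 'contact_force': array([ 0.19, -0.97, -0.23]), 'moment': array([ 0.04,  0.02, -0.01]), 'width': 0.9981751648186196}
```

View pics/top0.png

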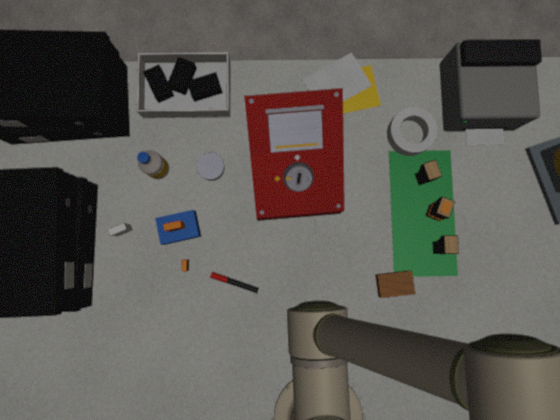

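View pics/side0.png

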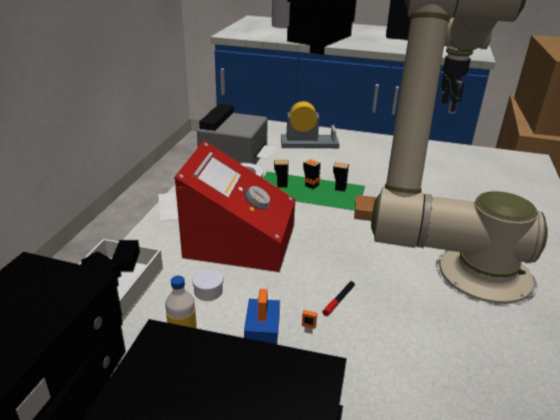

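Top view: bin (245–345, 90–220), lock at (299,178), stand and key at (175,227), heels at right with the reject in the middle at (441,208). The side view agrees. The loose orange thing at (185,265) is a decoy.

```bash
python3 - <<'E'
import cv2,numpy as np
t=cv2.imread("pics/top0.png");s=cv2.imread("pics/side0.png")
def crop(im,x,y,w,h,k): 
    c=cv2.resize(im[y:y+h,x:x+w],None,fx=k,fy=k,interpolation=cv2.INTER_CUBIC)
    for i in range(0,w,10): cv2.line(c,(i*k,0),(i*k,5),(255,255,0),1)
    for i in range(0,h,10): cv2.line(c,(0,i*k),(5,i*k),(255,255,0),1)
    return c
out=np.zeros((600,800,3),np.uint8)
def put(c,x,y): out[y:y+c.shape[0],x:x+c.shape[1]]=c
put(crop(t,240,80,110,145,4),0,0)       # bin
put(crop(t,150,205,55,40,6),445,0)     # stand
put(crop(t,415,155,50,55,6),445,245)   
cv2.imwrite("pics/c1.png",out)
out[:]=0
put(crop(s,170,135,130,140,4),0,0)
put(crop(s,240,280,50,70,5),525,0)
put(crop(s,265,150,90,60,3),525,360)
cv2.imwrite("pics/c2.png",out)
E
```

```text
(no output)
```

View pics/c1.png

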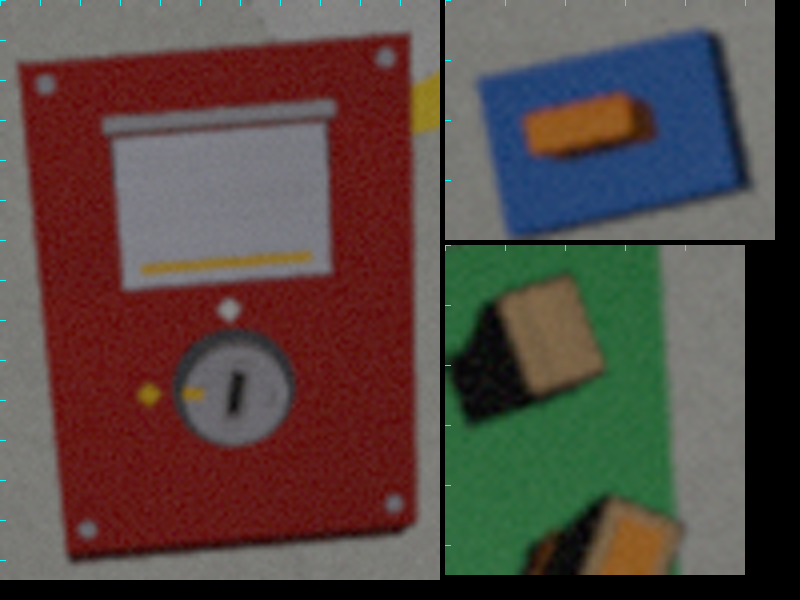

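View pics/c2.png

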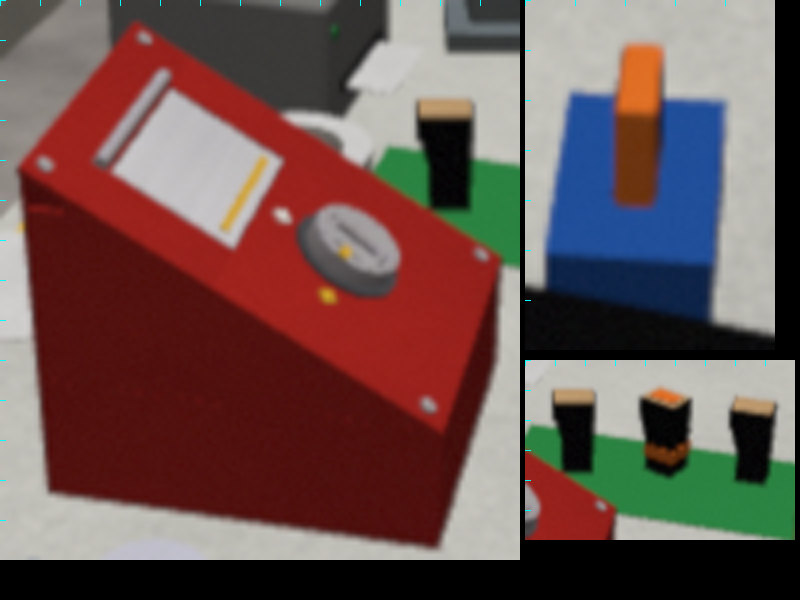

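Bin, flap, lock, stand and key are all clear in both crops. The reject was cut off at the bottom of the top crop, so I'll take a tighter one.

```bash
python3 - <<'E'
import cv2,numpy as np
t=cv2.imread("pics/top0.png");s=cv2.imread("pics/side0.png")
a=cv2.resize(t[190:260,420:470],None,fx=8,fy=8,interpolation=cv2.INTER_CUBIC)
b=cv2.resize(s[150:210,295:345],None,fx=8,fy=8,interpolation=cv2.INTER_CUBIC)
o=np.zeros((560,800,3),np.uint8);o[:560,:400]=a;o[:480,400:]=b;cv2.imwrite("pics/c3.png",o)
E
```

```text
(no output)
```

View pics/c3.png

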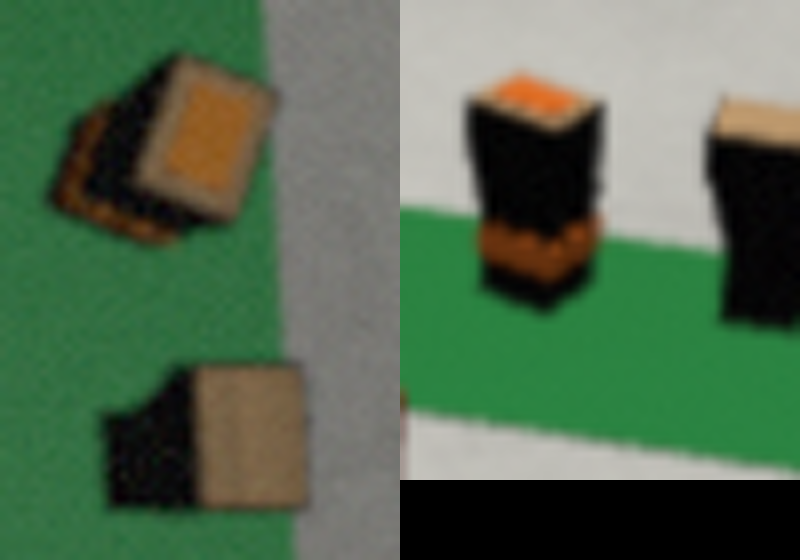

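```bash
cat > h.py <<'E'
import numpy as np,cv2
from scipy.optimize import least_squares
from scipy.spatial.transform import Rotation as R
from station import bot,cams,job
np.set_printoptions(precision=2,suppress=True)
M={n:cams.camera_model(n) for n in("top","side")}
def proj(n,p):
    K,E=map(np.array,(M[n]["intrinsics"],M[n]["extrinsics"])); q=np.atleast_2d(p)@E[:3,:3].T+E[:3,3]; q=q@K.T; return q[:,:2]/q[:,2:]
def un(pts,k,ox,oy): return (np.array(pts,float)+.5)/k-.5+[ox,oy]
def fit(local,views,x0):
    # local pts per view; x,y,yaw, common z offset
    def f(p):
        T=R.from_euler("z",p[2]); r=[]
        for n,idx,px in views: r.append((proj(n,T.apply(np.array(local,float)[idx])+[p[0],p[1],0])-px).ravel())
        return np.concatenate(r)
    s=least_squares(f,x0,x_scale=[10,10,.1]); return s.x,f(s.x).reshape(-1,2)
E
cat > m1.py <<'E'
from h import *
c=np.cos(np.pi/6)
L=[(130,110,240),(130,-110,240),(-130,-110,90),(-130,110,90),(130,110,0),(-130,110,0)]
print("bin",*fit(L,[("top",[0,1,2,3],un([(18,65),(409,34),(413,522),(69,552)],4,240,80)),("side",[0,1,2,3,4,5],un([(20,172),(137,22),(499,262),(443,430),(50,491),(438,547)],4,170,135))],[650,60,0]),sep="\n")
L=[(35,50,45),(35,-50,45),(-35,-50,45),(-35,50,45)]
print("stand",*fit(L,[("top",[0,1,2,3],un([(33,78),(263,33),(297,190),(65,236)],6,150,205)),("side",[0,1,2,3],un([(23,254),(46,93),(200,102),(186,264)],5,240,280))],[370,320,0]),sep="\n")
L=[(9,22,100),(9,-22,100),(-9,-22,100),(-9,22,100)]
print("key",*fit(L,[("top",[0,1,2,3],un([(80,115),(182,94),(192,138),(88,157)],6,150,205))],[370,320,0]),sep="\n")
L=[(29,18,85),(29,-18,85),(-17,-18,85),(-17,18,85)]
print("rej",*fit(L,[("top",[0,1,2,3],un([(180,54),(277,95),(236,222),(135,183)],8,420,190)),("side",[0,1,2,3],un([(68,98),(120,70),(205,103),(155,132)],8,295,150))],[400,-270,-.3]),sep="\n")
E
python3 m1.py
```

```text
bin
[643.25  47.29   0.07]
[[-0.71 -0.21]
 [ 0.08 -0.35]
 [ 0.84 -0.01]
 [-1.21  0.02]
 [-0.18 -1.69]
 [-0.2  -0.43]
 [ 0.91 -1.53]
 [ 0.29  0.41]
 [-0.31  0.32]
 [ 0.48  0.34]]
stand
[489.08 353.53   0.2 ]
[[-0.46 -0.12]
 [-0.62 -0.88]
 [-1.   -0.53]
 [-0.74  0.19]
 [-0.41 -0.79]
 [ 0.35 -0.85]
 [ 0.9  -0.67]
 [ 0.9  -0.54]]
key
[488.08 351.82   0.18]
[[-0.24 -0.  ]
 [ 0.48 -0.03]
 [ 0.09 -0.17]
 [-0.33  0.2 ]]
rej
[ 521.78 -325.86   -0.4 ]
[[-0.4  -0.74]
 [ 0.9  -0.48]
 [-0.14  0.53]
 [-0.99 -0.03]
 [-0.15 -0.26]
 [-0.23 -0.38]
 [ 0.81 -0.44]
 [ 0.71 -0.33]]
```

```bash
cat > m2.py <<'E'
from h import *
bx,by,yaw=643.25,47.29,.07
Rz=R.from_euler("z",yaw)
fl=un([(124,290),(331,273)],4,240,80)
sl_t=un([(236,394)],4,240,80); sl_s=un([(358,238)],4,170,135)
fl_s=un([(235,249),(284,157)],4,170,135)
Rb=Rz*R.from_euler("y",-30,degrees=True) # x up slope, z normal
O=np.array([bx,by,0])
def W(p,xm,ym): return O+Rz.apply([xm,ym,90+(xm+130)*np.tan(np.pi/6)])+Rb.apply(p)
def f(p):
    return np.concatenate([(proj("top",W([(-44,60.5,0),(-44,-60.5,0)],*p))-fl).ravel(),(proj("side",W([(-44,60.5,0),(-44,-60.5,0)],*p))-fl_s).ravel(),(proj("top",W([-110,0,18],*p))-sl_t).ravel(),(proj("side",W([-110,0,18],*p))-sl_s).ravel()])
s=least_squares(f,[30,0]);print(s.x,f(s.x).reshape(-1,2));print("mouth",W([0,0,0],*s.x),"slot",W([-110,0,18],*s.x))
g=lambda p:np.r_[(proj("top",p)-sl_t).ravel(),(proj("side",p)-sl_s).ravel()]
q=least_squares(g,[600,47,150]);print("slot tri",q.x,g(q.x))
# slot angle from top image
e=un([(240,374),(232,414)],4,240,80)
def P(px,pl,n): 
    h=lambda u:(proj("top",pl+Rb.apply([u[0],u[1],0]))-px).ravel()
    return least_squares(h,[0,0]).x
sl=W([-110,0,18],*s.x); u=[P(x,sl,0) for x in e]; d=u[0]-u[1]; print("slot dir",d,"cw",np.arctan2(-d[1],d[0]))
d=P(un([(193,394)],4,240,80)[0],sl,0)-P(sl_t[0],sl,0);print("pointer",d, np.arctan2(d[0],d[1]))
E
python3 m2.py
```

```text
[51.99 -0.5 ] [[-0.06 -0.41]
 [-0.34 -0.3 ]
 [-0.02 -0.79]
 [ 0.15  0.43]
 [-0.17  0.58]
 [ 0.64 -0.45]]
mouth [695.15  50.43 195.07] slot [591.14  43.13 155.66]
slot tri [592.92  42.62 153.71] [-0.01 -0.03  0.03  0.01]
slot dir [24.7 -6. ] cw 0.2384643359612871
pointer [ 2.2  25.35] 0.08667650018770479
```

Emit:
apply_moves(increments="60 40 0 0 0 -8; 60 40 0 0 0 -8; 60 40 0 0 0 -8; 60 35 0 0 0 -8; 60 30 0 0 0 -5", fingers=-0.5)

```text
t: 0.72
ee_pos: [399.1, -369.1, 231.3]
eef_rot: [-3.077, 0.636, 0.0]
contact_force: [1.1, -1.8, 0.4]
width: 0.75
```

Emit:
apply_moves(increments="0 0 0 0 0 0; 0 0 0 0 0 0; 45 10 -15 0 0 0; 45 5 -15 0 0 0; 0 0 0 0 0 0")

```text
t: 1.35
ee_pos: [487.9, -355.8, 199.4]
eef_rot: [-3.076, 0.629, 0.004]
contact_force: [-0.8, 0.1, 0.2]
width: 0.749
```

```bash
python3 - <<'E'
from h import *
s=bot.state();print(s["ee_pos"],R.from_rotvec(s["eef_rot"]).as_matrix())
a=cv2.resize(cams.get_image("top")[150:270,380:500],None,fx=4,fy=4,interpolation=cv2.INTER_CUBIC)
b=cv2.resize(cams.get_image("side")[110:210,255:345],None,fx=3,fy=3,interpolation=cv2.INTER_CUBIC)
o=np.zeros((480,760,3),np.uint8);o[:,:480]=a;o[:300,480:750]=b;cv2.imwrite("pics/g1.png",o)
for n,k,ox,oy,dx in(("top",4,380,150,0),("side",3,255,110,480)):
    print(n,((proj(n,s["ee_pos"])-[ox,oy])*k)+[dx,0])
E
```

```text
[ 487.91 -355.83  199.42] [[ 0.92 -0.39 -0.  ]
 [-0.39 -0.92  0.  ]
 [-0.   -0.   -1.  ]]
top [[389.9  274.21]]
side [[699.99  50.58]]
```

View pics/g1.png

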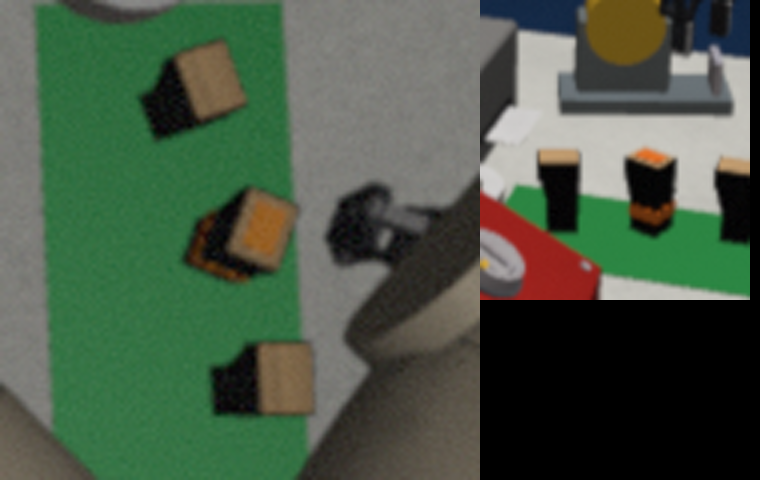

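The top crop shows the reject clear between its two neighbours, with the gripper arriving from the right at (345,235). Going over it and down.

Emit:
apply_moves(increments="17 15 -20 0 0 0; 17 15 -20 0 0 0; 0 0 -30 0 0 0; 0 0 -10 0 0 0; 0 0 0 0 0 0")

```text
t: 2.08
ee_pos: [520.8, -326.4, 121.8]
eef_rot: [3.077, -0.633, -0.0]
contact_force: [0.8, 0.0, 1.0]
width: 0.75
```

Emit:
apply_moves(increments="0 0 -25 0 0 0; 0 0 -30 0 0 0; 0 0 -15 0 0 0; 0 0 0 0 0 0; 0 0 0 0 0 0")

```text
t: 2.7
ee_pos: [522.1, -326.2, 52.7]
eef_rot: [3.076, -0.63, 0.003]
contact_force: [0.1, 0.3, -0.1]
width: 0.752
```

```bash
python3 - <<'E'
from h import *
s=bot.state();print(s["ee_pos"],s["contact_force"])
a=cv2.resize(cams.get_image("top")[150:270,380:500],None,fx=3,fy=3,interpolation=cv2.INTER_CUBIC)
b=cv2.resize(cams.get_image("side")[140:220,270:360],None,fx=4,fy=4,interpolation=cv2.INTER_CUBIC)
o=np.zeros((360,740,3),np.uint8);o[:,:360]=a;o[:320,365:725]=b;cv2.imwrite("pics/g2.png",o)
E
```

```text
[ 522.08 -326.18   52.75] [ 0.08  0.3  -0.08]
```

View pics/g2.png

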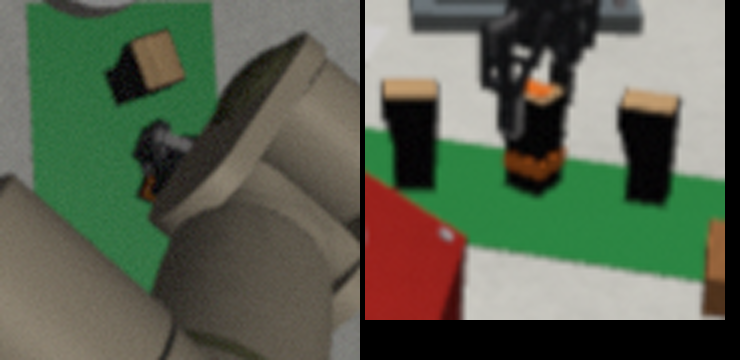

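The side view shows the fingers straddling the reject at (510–575, 90–140), with the good heels clear. Closing and lifting.

Emit:
apply_moves(increments="0 0 0 0 0 0; 0 0 0 0 0 0; 0 0 0 0 0 0; 0 0 0 0 0 0; 0 0 20 0 0 0", fingers=1)

```text
t: 3.42
ee_pos: [520.8, -324.9, 70.0]
eef_rot: [-3.076, 0.63, 0.005]
contact_force: [-0.7, -0.2, -1.0]
width: 0.413
```

Emit:
apply_moves(increments="0 0 50 0 0 0; 0 0 55 0 0 0; 0 0 55 0 0 0; 0 10 55 0 0 0; 0 30 15 0 0 5")

```text
t: 4.05
ee_pos: [521.9, -286.3, 304.3]
eef_rot: [3.1, -0.494, 0.007]
contact_force: [-0.4, 0.4, -2.3]
width: 0.41
```

Emit:
apply_moves(increments="25 50 0 0 0 5; 25 50 0 0 0 5; 25 50 0 0 0 5; 25 50 0 0 0 5; 0 0 0 0 0 2")

```text
t: 4.68
ee_pos: [622.5, -81.9, 300.3]
eef_rot: [-3.138, -0.116, 0.002]
contact_force: [0.3, -0.1, -1.6]
width: 0.41
```

Emit:
apply_moves(increments="20 45 0 0 0 0; 20 45 0 0 0 0; 18 41 0 0 0 0; 0 0 0 0 0 0; 0 0 0 0 0 0")

```text
t: 5.3
ee_pos: [679.4, 44.5, 300.8]
eef_rot: [3.14, 0.104, -0.002]
contact_force: [-0.5, -0.5, -1.3]
width: 0.416
```

```bash
python3 - <<'E'
from h import *
s=bot.state();print(s["ee_pos"],s["contact_force"],s["qpos"])
a=cv2.resize(cams.get_image("top")[70:230,230:370],None,fx=3,fy=3,interpolation=cv2.INTER_CUBIC)
b=cv2.resize(cams.get_image("side")[40:220,170:300],None,fx=3,fy=3,interpolation=cv2.INTER_CUBIC)
o=np.zeros((540,815,3),np.uint8)[:, :800];o[:480,:400]=a[:,:400];o[:540,405:795]=b;cv2.imwrite("pics/g3.png",o)
E
```

```text
[679.42  44.52 300.81] [-0.5  -0.51 -1.25] [-0.11  0.61  0.72 -0.    1.82  1.4 ]
```

View pics/g3.png

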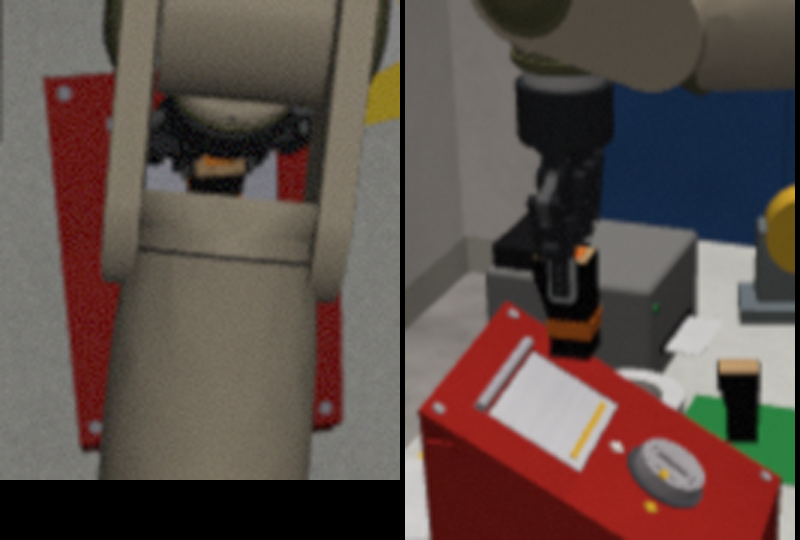

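The heel hangs upright over the flap with the bin below, nothing touching. I'll centre it and push down through the flap.

Emit:
apply_moves(increments="1 4 -15 0 0 0; 0 0 -25 0 0 0; 0 0 -20 0 0 0; 0 0 -15 0 0 0; 0 0 -15 0 0 0")

```text
t: 6.02
ee_pos: [680.5, 49.2, 210.5]
eef_rot: [3.14, 0.105, 0.0]
contact_force: [-0.2, -0.4, -0.8]
width: 0.417
```

Emit:
apply_moves(increments="0 0 -15 0 0 0; 0 0 -15 0 0 0; 0 0 -15 0 0 0; 0 0 -11 0 0 0; 0 0 0 0 0 0")

```text
t: 6.65
ee_pos: [680.3, 49.5, 154.3]
eef_rot: [-3.14, -0.106, 0.003]
contact_force: [-0.3, -1.1, -1.1]
width: 0.409
```

Emit:
apply_moves(increments="0 0 0 0 0 0; 0 0 0 0 0 0; 0 0 0 0 0 0; 0 0 0 0 0 0; 0 0 0 0 0 0", fingers=-0.4)

```text
t: 7.28
ee_pos: [680.6, 49.5, 155.4]
eef_rot: [-3.14, -0.106, -0.0]
contact_force: [-0.0, -0.3, 0.3]
width: 0.702
```

Emit:
apply_moves(increments="0 0 20 0 0 0; 0 0 25 0 0 0; 0 0 40 0 0 0; 0 0 45 0 0 0; -20 40 0 0 0 5")

```text
t: 7.9
ee_pos: [662.1, 87.8, 288.7]
eef_rot: [3.131, 0.24, 0.011]
contact_force: [1.7, 0.6, 0.2]
width: 0.699
```

Emit:
apply_moves(increments="-20 45 0 0 0 10; -25 45 0 0 0 10; -25 45 0 0 0 10; -25 45 0 0 0 10; -20 40 0 0 0 10")

```text
t: 8.52
ee_pos: [544.4, 311.0, 285.6]
eef_rot: [-2.731, -1.552, -0.0]
contact_force: [0.2, -0.9, 0.2]
width: 0.7
```

```bash
python3 - <<'E'
from h import *
s=bot.state();print(s["ee_pos"],s["contact_force"],s["qpos"])
k=4
a=cv2.resize(cams.get_image("top")[80:225,240:340],None,fx=k,fy=k,interpolation=cv2.INTER_CUBIC)
b=cv2.resize(cams.get_image("side")[135:275,170:270],None,fx=k,fy=k,interpolation=cv2.INTER_CUBIC)
o=np.zeros((580,800,3),np.uint8);o[:580,:400]=a;o[:560,400:]=b;cv2.imwrite("pics/g4.png",o)
E
```

```text
[544.44 310.99 285.56] [ 0.15 -0.89  0.23] [0.33 0.49 0.95 0.   1.69 0.87]
```

View pics/g4.png

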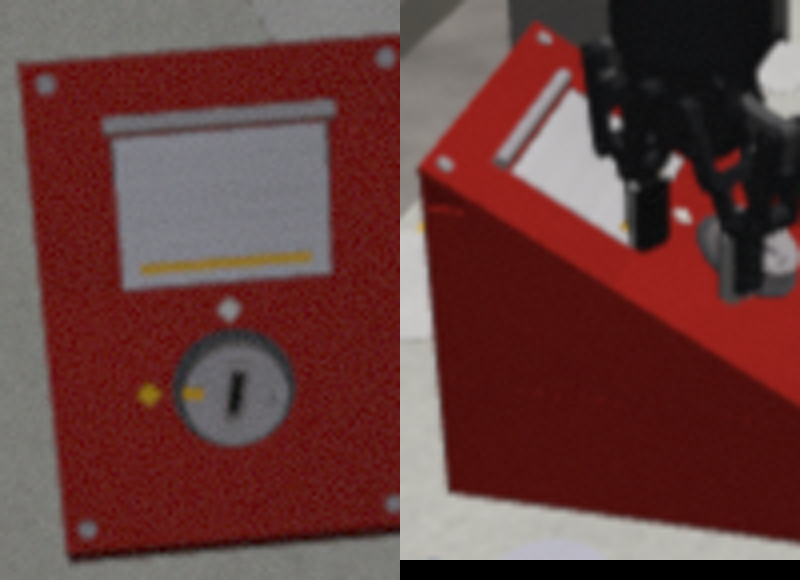

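Flap is shut again at (112–331, 135–290), with no heel in sight; slot at (236,394), pointer at (193,394), about 0.14 rad. On to the key.

Emit:
apply_moves(increments="-11 8 -20 0 0 8.4; -11 8 -20 0 0 8.4; -11 8 -30 0 0 8.4; -11 9 -40 0 0 8.4; -12 9 -36 0 0 8.1")

```text
t: 9.25
ee_pos: [489.6, 350.9, 138.0]
eef_rot: [2.005, 2.419, -0.0]
contact_force: [0.6, 0.2, -0.7]
width: 0.694
```

Emit:
apply_moves(increments="0 0 0 0 0 0; 0 0 0 0 0 0; 0 0 0 0 0 0; 0 0 0 0 0 0; 0 0 0 0 0 0", fingers=0)

```text
t: 9.88
ee_pos: [489.9, 351.4, 139.8]
eef_rot: [2.008, 2.415, 0.001]
contact_force: [-0.3, -1.0, 0.5]
width: 0.5
```

```bash
python3 - <<'E'
from h import *
s=bot.state();print(s["ee_pos"],R.from_rotvec(s["eef_rot"]).as_matrix(),s["qpos"])
k=6
a=cv2.resize(cams.get_image("top")[180:260,140:205],None,fx=k,fy=k,interpolation=cv2.INTER_CUBIC)
b=cv2.resize(cams.get_image("side")[230:350,230:300],None,fx=5,fy=5,interpolation=cv2.INTER_CUBIC)
o=np.zeros((600,800,3),np.uint8);o[:480,:390]=a;o[:600,400:750]=b;cv2.imwrite("pics/g5.png",o)
for n,k,ox,oy,dx in(("top",6,140,180,0),("side",5,230,230,400)): print(n,((proj(n,s["ee_pos"])+.5-[ox,oy])*k-.5)+[dx,0])
E
```

```text
[489.87 351.37 139.79] [[-0.18  0.98  0.  ]
 [ 0.98  0.18  0.  ]
 [ 0.    0.   -1.  ]] [ 0.43  0.55  1.29 -0.    1.3   0.24]
top [[174.04 264.93]]
side [[568.49 244.68]]
```

View pics/g5.png

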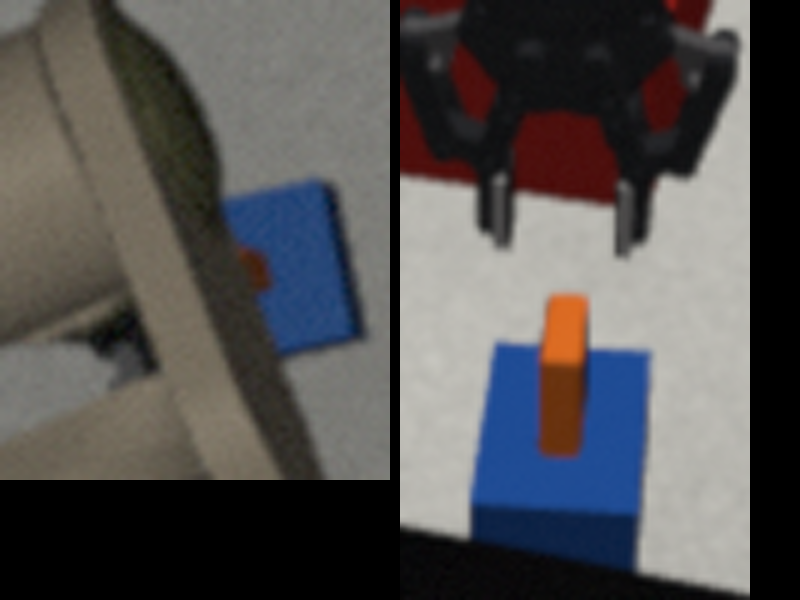

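```bash
python3 - <<'E'
from h import *
a=(proj("side",[[488.1,351.8,100],[489.1,353.5,100]])+.5-[230,230])*5-.5+[400,0];print("pred key top side",a)
L=[(9,22,100),(9,-22,100),(-9,-22,100),(-9,22,100)]
print(*fit(L,[("top",[0,1,2,3],un([(80,115),(182,94),(192,138),(88,157)],6,150,205)),("side",[0,1,2,3],un([(141,362),(149,296),(188,297),(182,362)],5,230,230))],[488,352,.18]))
E
```

```text
pred key top side [[571.15 320.8 ]
 [567.69 322.91]]
[488.99 354.     0.21] [[-1.17 -0.15]
 [-0.52 -0.56]
 [-0.75 -0.74]
 [-1.11  0.02]
 [ 0.05 -0.83]
 [ 0.35 -1.55]
 [ 1.01 -1.25]
 [ 0.62 -0.3 ]]
```

The fingers (500 and 625, ~245) hang evenly above the handle (centre ~565,329). Going down and gripping.

Emit:
apply_moves(increments="-1 2 -20 0 0 1; 0 0 -30 0 0 0; 0 0 -25 0 0 0; 0 0 -8 0 0 0; 0 0 0 0 0 0")

```text
t: 10.6
ee_pos: [488.7, 353.5, 56.5]
eef_rot: [-1.987, -2.434, 0.0]
contact_force: [-0.4, 0.3, 0.4]
width: 0.499
```

Emit:
apply_moves(increments="0 0 0 0 0 0; 0 0 0 0 0 0; 0 0 0 0 0 0; 0 0 0 0 0 0; 0 0 0 0 0 0", fingers=1)

```text
t: 11.22
ee_pos: [489.1, 353.7, 57.5]
eef_rot: [1.986, 2.433, 0.003]
contact_force: [-0.1, -0.6, 7.1]
width: 0.203
```

```bash
python3 - <<'E'
from h import *
s=bot.state();print(s["ee_pos"],s["eef_rot"],s["contact_force"],s["moment"],s["width"])
E
```

```text
[489.12 353.73  57.51] [1.99 2.43 0.  ] [-0.14 -0.58  7.1 ] [-0.11  0.11  0.05] 0.20317873100126496
```

```bash
cat > p.py <<'E'
from h import *
yaw=.07; Rb=R.from_euler("z",yaw)*R.from_euler("y",-30,degrees=True); n=Rb.apply([0,0,1])
slot=np.array([592,42.9,154.7])
def tool(phi):
    c,s_=np.cos(phi),np.sin(phi)
    return R.from_matrix(Rb.as_matrix()@np.array([[-c,s_,0],[s_,c,0],[0,0,-1]]).T)
def goto(pos,Rt):
    s=bot.state(); d=(Rt*R.from_rotvec(s["eef_rot"]).inv()).as_rotvec(degrees=True)
    return np.asarray(pos)-s["ee_pos"],d,np.linalg.norm(d)
E
python3 - <<'E'
from p import *
print(tool(.14).as_matrix(),n)
print(goto(slot+n*(25+40.5),tool(.14)))
E
```

```text
[[-0.87  0.05  0.5 ]
 [ 0.08  1.    0.03]
 [-0.5   0.07 -0.87]] [-0.5  -0.03  0.87]
(array([  70.21, -313.12,  153.92]), array([-17.74, -26.86,  72.59]), np.float64(79.40521994672159))
```

Emit:
apply_moves(increments="0 0 10 0 0 0; 0 0 20 0 0 0; 0 0 40 0 0 0; 0 0 50 0 0 0; 0 0 40 0 0 0")

```text
t: 11.85
ee_pos: [488.5, 353.4, 218.9]
eef_rot: [1.986, 2.433, 0.002]
contact_force: [-0.3, 0.4, -1.0]
width: 0.201
```

Emit:
apply_moves(increments="9 -39 3 -2.22 -3.36 9.07; 9 -39 3 -2.22 -3.36 9.07; 9 -39 2 -2.22 -3.36 9.07; 9 -39 2 -2.22 -3.36 9.07; 9 -39 0 -2.22 -3.36 9.07")

```text
t: 12.48
ee_pos: [533.6, 157.4, 227.0]
eef_rot: [0.779, 2.687, 0.048]
contact_force: [0.2, 0.4, -1.2]
width: 0.202
```

Emit:
apply_moves(increments="9 -39 0 -2.22 -3.36 9.07; 9 -39 0 -2.22 -3.36 9.07; 8 -39 0 -2.22 -3.36 9.07; 0 0 0 0 0 0; 0 0 0 0 0 0")

```text
t: 13.1
ee_pos: [556.3, 58.0, 226.1]
eef_rot: [0.183, 2.64, 0.075]
contact_force: [0.1, 1.0, -1.5]
width: 0.205
```

```bash
python3 - <<'E'
from p import *
print(bot.state()["qpos"]);print(goto(slot+n*(25+40.5),tool(.14)))
E
```

```text
[-0.15  0.22  1.65  0.13  0.79 -1.65]
(array([  2.99, -17.41, -14.66]), array([-1.06, -1.56,  3.6 ]), np.float64(4.0646257755291995))
```

Emit:
apply_moves(increments="1.5 -8.7 -7 -0.5 -0.8 1.8; 1.5 -8.7 -7.6 -0.5 -0.8 1.8; 0 0 0 0 0 0; 0 0 0 0 0 0; 0 0 0 0 0 0")

```text
t: 13.72
ee_pos: [559.6, 41.0, 211.6]
eef_rot: [0.089, 2.617, 0.075]
contact_force: [-1.2, -0.0, -0.3]
width: 0.203
```

```bash
python3 - <<'E'
from p import *
s=bot.state();print(goto(slot+n*(25+40.5),tool(.14)))
k=6
b=cv2.resize(cams.get_image("side")[140:220,220:300],None,fx=7,fy=7,interpolation=cv2.INTER_CUBIC)
a=cv2.resize(cams.get_image("top")[150:205,270:330],None,fx=4,fy=4,interpolation=cv2.INTER_CUBIC)
o=np.zeros((560,800,3),np.uint8);o[:560,:560]=b;o[:220,560:800]=a;cv2.imwrite("pics/g6.png",o)
Rt=R.from_rotvec(s["eef_rot"])
f=lambda p:(proj("side",p)+.5-[220,140])*7-.5
for nm,z in(("tip",40.5),("shoulder",12.5)):print(nm,f(s["ee_pos"]+Rt.apply([(0,0,z),(13,0,z),(-13,0,z)])))
print("slot",f(slot+Rb.apply([(0,0,0),(15,0,0),(-15,0,0)])))
E
```

```text
(array([-0.32, -0.38, -0.21]), array([-0.03,  0.08, -0.11]), np.float64(0.1403487481442827))
tip [[311.93 332.47]
 [340.5  353.85]
 [283.35 311.09]]
shoulder [[350.85 277.88]
 [379.76 299.52]
 [321.95 256.25]]
slot [[279.31 380.33]
 [245.03 358.41]
 [313.5  402.18]]
```

View pics/g6.png

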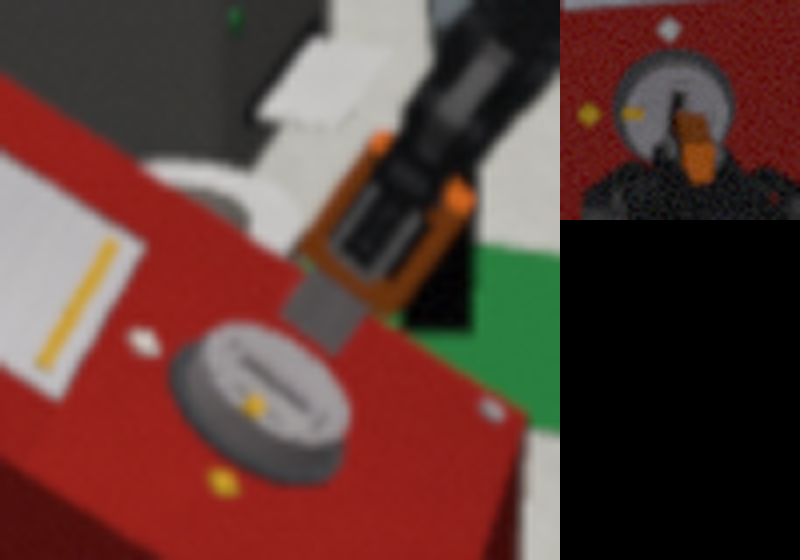

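The blade tip at (308,335) points at the slot, centre (277,381). Both are within about 1 mm of their predicted positions, and the slot looks nearer 0.22 rad. Trimming the angle and going in.

Emit:
apply_moves(increments="2.5 0.2 -4.3 1.15 0.08 -2; 2.5 0.2 -4.3 1.15 0.08 -2; 3 0.2 -5.2 0 0 0; 3 0.2 -5.2 0 0 0; 0 0 0 0 0 0")

```text
t: 14.45
ee_pos: [570.6, 41.3, 191.7]
eef_rot: [0.195, 2.614, 0.103]
contact_force: [-0.3, -0.1, -0.5]
width: 0.208
```

Emit:
apply_moves(increments="1 0.07 -1.73 0 0 0; 1 0.07 -1.73 0 0 0; 1 0.07 -1.73 0 0 0; 0 0 0 0 0 0; 0 0 0 0 0 0")

```text
t: 15.08
ee_pos: [573.6, 41.5, 187.0]
eef_rot: [0.195, 2.613, 0.103]
contact_force: [0.8, 2.4, -1.0]
width: 0.205
```

```bash
cat > q.py <<'E'
from p import *
s=bot.state();d=s["ee_pos"]-slot;print("slotframe TCP",Rb.inv().apply(d)," F",Rb.inv().apply(s["contact_force"])," M",Rb.inv().apply(s["moment"]))
m=Rb.inv()*R.from_rotvec(s["eef_rot"]);y=m.as_matrix()[:,1];print("phi",np.arctan2(y[0],y[1]),"axis",m.as_matrix()[:,2],"w",s["width"],"t",s["t"])
E
python3 q.py
```

```text
slotframe TCP [ 0.11 -0.12 37.18]  F [ 0.34  2.35 -1.32]  M [ 0.41  0.13 -0.  ]
phi 0.21938002291893616 axis [ 0.  0. -1.] w 0.2047094035089376 t 15.075
```

Tip is about 3 mm in the slot with light side force. Easing +y and going deeper.

Emit:
apply_moves(increments="1 0.6 -1.73 0 0 0; 1 0.07 -1.73 0 0 0; 1 0.07 -1.73 0 0 0; 1 0.07 -1.73 0 0 0; 0 0 0 0 0 0")

```text
t: 15.7
ee_pos: [577.6, 42.2, 179.9]
eef_rot: [0.195, 2.614, 0.103]
contact_force: [-0.1, -0.2, -1.5]
width: 0.202
```

```bash
python3 q.py
```

```text
slotframe TCP [ 0.06  0.29 29.03]  F [-0.81 -0.23 -1.21]  M [-0.06  0.28 -0.04]
phi 0.2193898739166191 axis [ 0.  0. -1.] w 0.20240774524409874 t 15.7
```

Blade is 11.5 mm deep and free. Turning clockwise.

Emit:
apply_moves(increments="0 0 0 4.5 0.31 -7.8; 0 0 0 4.5 0.31 -7.8; 0 0 0 4.5 0.31 -7.8; 0 0 0 4.5 0.31 -7.8; 0 0 0 0 0 0")

```text
t: 16.32
ee_pos: [577.5, 42.0, 180.1]
eef_rot: [1.005, 2.455, 0.316]
contact_force: [-0.7, -1.0, -0.4]
width: 0.204
```

```bash
python3 q.py
```

```text
slotframe TCP [ 0.07  0.16 29.23]  F [-0.83 -0.95  0.07]  M [-0.26  0.46  0.04]
phi 0.8468881923966213 axis [ 0.  0. -1.] w 0.2038598448546399 t 16.325
```

Emit:
apply_moves(increments="0 0 0 4.5 0.31 -7.8; 0 0 0 4.5 0.31 -7.8; 0 0 0 4.5 0.31 -7.8; 0 0 0 4.5 0.31 -7.8; 0 0 0 2.5 0.17 -4.3")

```text
t: 16.95
ee_pos: [576.3, 41.8, 179.2]
eef_rot: [1.858, 2.007, 0.532]
contact_force: [-5.9, -5.3, -0.6]
width: 0.202
```

```bash
python3 q.py
```

```text
slotframe TCP [-1.37 -0.05 29.03]  F [-5.7  -4.83  2.59]  M [-0.91  1.49  0.04]
phi 1.563512659450297 axis [-0. -0. -1.] w 0.2021996312414916 t 16.95
```

Emit:
apply_moves(increments="0 0 0 1 0.07 -1.73; 0 0 0 1 0.07 -1.73; 0 0 0 0.75 0.05 -1.3; 0 0 0 0 0 0; 0 0 0 0 0 0")

```text
t: 17.58
ee_pos: [576.2, 42.0, 178.9]
eef_rot: [1.958, 1.928, 0.557]
contact_force: [-5.3, -4.3, -2.1]
width: 0.202
```

```bash
python3 q.py
```

```text
slotframe TCP [-1.59  0.24 28.9 ]  F [-5.87 -3.96  0.94]  M [-0.75  1.41  0.03]
phi 1.6560788728874092 axis [-0. -0. -1.] w 0.2022527000567353 t 17.575
```

Emit:
apply_moves(increments="-0.8 -0.6 -0.5 1 0.07 -1.73; 0 0 0 1 0.07 -1.73; 0 0 0 0.5 0.03 -0.87; 0 0 0 0 0 0; 0 0 0 0 0 0")

```text
t: 18.2
ee_pos: [576.0, 41.8, 178.8]
eef_rot: [2.053, 1.846, 0.583]
contact_force: [-4.9, -0.3, -4.1]
width: 0.205
```

```bash
python3 q.py
```

```text
slotframe TCP [-1.85  0.06 28.95]  F [-6.33  0.07 -1.08]  M [-0.03  1.63  0.26]
phi 1.7465854698688414 axis [-0.  0. -1.] w 0.20505885257913128 t 18.2
```

Emit:
apply_moves(increments="-0.5 0 -0.3 1 0.07 -1.73; 0 0 0 0 0 0; 0 0 0 0 0 0; 0 0 0 0 0 0; 0 0 0 0 0 0")

```text
t: 18.82
ee_pos: [575.9, 41.8, 178.8]
eef_rot: [2.089, 1.812, 0.593]
contact_force: [-3.6, 0.6, -7.7]
width: 0.198
```

```bash
python3 q.py; python3 - <<'E'
from p import *
b=cv2.resize(cams.get_image("side")[140:220,220:300],None,fx=6,fy=6,interpolation=cv2.INTER_CUBIC)
a=cv2.resize(cams.get_image("top")[150:205,270:330],None,fx=5,fy=5,interpolation=cv2.INTER_CUBIC)
o=np.zeros((480,790,3),np.uint8);o[:,:480]=b;o[:275,485:785]=a;cv2.imwrite("pics/g7.png",o)
E
```

```text
slotframe TCP [-1.93 -0.01 29.  ]  F [-6.97  0.9  -4.89]  M [0.31 1.76 0.74]
phi 1.7822641357228488 axis [ 0. -0. -1.] w 0.198114363031164 t 18.825
```

Torque jumped from 0.03 to 0.26 to 0.74 N m, so the lock is at its stop. Backing off into the play and drawing the key out.

Emit:
apply_moves(increments="-0.9 0 -0.5 -1.7 -0.12 3; -0.9 0 -0.5 -1.7 -0.12 3; 0 0 0 -1.4 -0.1 2.5; 0 0 0 0 0 0; 0 0 0 0 0 0")

```text
t: 19.55
ee_pos: [575.6, 41.3, 179.5]
eef_rot: [1.908, 1.961, 0.554]
contact_force: [-0.0, -0.3, -1.0]
width: 0.206
```

```bash
python3 q.py
```

```text
slotframe TCP [-1.89 -0.44 29.74]  F [-0.53 -0.26 -0.87]  M [ 0.01  0.32 -0.02]
phi 1.6137858936513583 axis [ 0.01  0.   -1.  ] w 0.20602691196017073 t 19.55
```

Forces are nil and the blade is free. Withdrawing along the normal.

Emit:
apply_moves(increments="-2 -0.14 3.46 0 0 0; -3 -0.2 5.2 0 0 0; -5 -0.35 8.7 0 0 0; -8 -0.5 14 0 0 0; -8 -0.5 14 0 0 0")

```text
t: 20.18
ee_pos: [547.9, 39.9, 225.0]
eef_rot: [1.908, 1.964, 0.551]
contact_force: [-0.1, -0.6, -0.6]
width: 0.203
```

```bash
python3 q.py; python3 - <<'E'
from p import *
s=bot.state()
def fr(z,yaw): # tool down, tool y at angle
    y=np.array([np.cos(yaw),np.sin(yaw),0]);zz=np.array([0,0,-1.]);return R.from_matrix(np.c_[np.cross(y,zz),y,zz])
print(goto([489,353.6,140],fr(0,.2)))
E
```

```text
slotframe TCP [-3.16  0.08 82.99]  F [-0.38 -0.63 -0.45]  M [-0.03  0.29  0.  ]
phi 1.6119482454164966 axis [ 0.  0. -1.] w 0.20312955231239146 t 20.175
(array([-58.87, 313.72, -84.99]), array([-4.74, 29.84,  9.56]), np.float64(31.690629724735114))
```

Emit:
apply_moves(increments="-7 39 0 -0.95 6 1.9; -7 39 0 -0.95 6 1.9; -7 39 0 -0.95 6 1.9; -7 39 0 -0.95 6 1.9; -7 39 0 -0.94 5.84 1.96")

```text
t: 20.8
ee_pos: [513.0, 236.0, 225.1]
eef_rot: [-1.987, -2.432, 0.004]
contact_force: [0.7, -0.3, -0.6]
width: 0.202
```

Emit:
apply_moves(increments="-8 39 -10 0 0 0; -8 40 -30 0 0 0; -8 40 -40 0 0 0; 0 0 0 0 0 0; 0 0 0 0 0 0")

```text
t: 21.42
ee_pos: [489.9, 353.6, 145.0]
eef_rot: [1.988, 2.431, 0.001]
contact_force: [-0.4, 0.7, -0.5]
width: 0.203
```

```bash
cat > r.py <<'E'
from p import *
def fr(yaw):
    y=np.array([np.cos(yaw),np.sin(yaw),0]);zz=np.array([0,0,-1.]);return R.from_matrix(np.c_[np.cross(y,zz),y,zz])
print(goto([489,353.6,140],fr(.2)),bot.state()["contact_force"])
E
python3 r.py; python3 - <<'E'
from p import *
s=bot.state();Rt=R.from_rotvec(s["eef_rot"])
b=cv2.resize(cams.get_image("side")[245:345,230:300],None,fx=6,fy=6,interpolation=cv2.INTER_CUBIC)
a=cv2.resize(cams.get_image("side")[165:225,220:280],None,fx=5,fy=5,interpolation=cv2.INTER_CUBIC)
c=cv2.resize(cams.get_image("top")[120:200,260:340],None,fx=3.6,fy=3.6,interpolation=cv2.INTER_CUBIC)
o=np.zeros((600,730,3),np.uint8);o[:,:420]=b;o[:300,425:725]=a;o[305:593,425:713]=c;cv2.imwrite("pics/g8.png",o)
f=lambda p:(proj("side",p)+.5-[230,245])*6-.5
for nm,z in(("tip",40.5),("shoulder",12.5)):print(nm,f(s["ee_pos"]+Rt.apply([(0,0,z),(13,0,z),(-13,0,z)])))
print("stand pred corners",f(R.from_euler("z",.2).apply([(35,50,45),(35,-50,45),(-35,-50,45),(-35,50,45)])+[489.1,353.5,0]))
E
```

```text
(array([-0.89, -0.05, -4.96]), array([-0.  ,  0.06,  0.01]), np.float64(0.06071089893324466)) [-0.4   0.7  -0.55]
tip [[199.04 287.53]
 [195.63 312.41]
 [202.38 263.17]]
shoulder [[200.04 224.56]
 [196.6  249.12]
 [203.42 200.53]]
stand pred corners [[ 84.93 509.89]
 [117.7  316.41]
 [305.79 328.6 ]
 [288.35 523.71]]
```

View pics/g8.png

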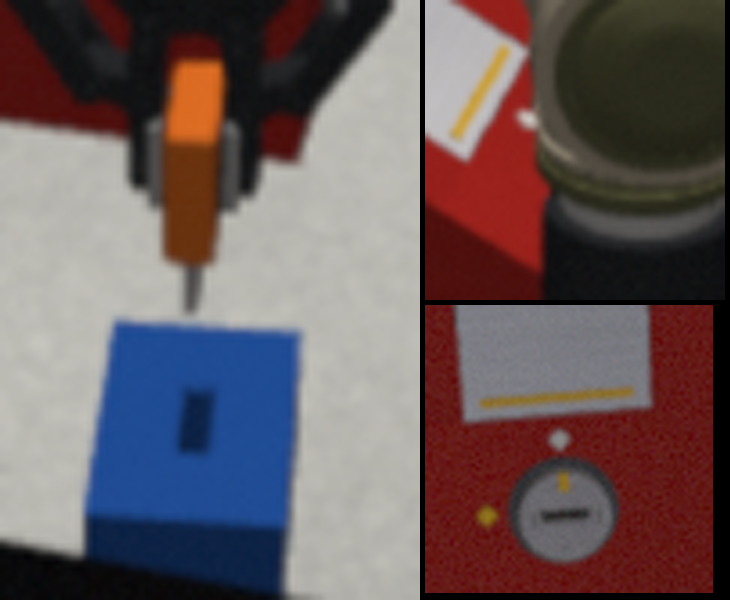

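The lock's pointer at (564,482) points up the slope at the flap and the flap is shut. The key hangs straight, its tip at (190,312) over the stand slot at (196,421). Lowering with a small x correction.

Emit:
apply_moves(increments="-1.2 0.5 -20 0 0 0; 0 0 -22 0 0 0; 0 0 -8 0 0 0; 0 0 -8 0 0 0; 0 0 0 0 0 0")

```text
t: 22.2
ee_pos: [488.4, 354.3, 85.8]
eef_rot: [-1.989, -2.432, 0.001]
contact_force: [-0.6, 0.3, -0.3]
width: 0.203
```

```bash
python3 r.py
```

```text
(array([ 0.61, -0.67, 54.2 ]), array([ 0.02, -0.03,  0.02]), np.float64(0.04585064467610256)) [-0.59  0.25 -0.28]
```

Emit:
apply_moves(increments="0 0 -3 0 0 0; 0 0 -3 0 0 0; 0 0 -3 0 0 0; 0 0 -3 0 0 0; 0 0 0 0 0 0")

```text
t: 22.82
ee_pos: [488.1, 354.4, 73.4]
eef_rot: [-1.988, -2.432, 0.002]
contact_force: [-0.2, -0.6, -0.5]
width: 0.203
```

Emit:
apply_moves(increments="0 0 -4 0 0 0; 0 0 -4 0 0 0; 0 0 -3 0 0 0; 0 0 -2 0 0 0; 0 0 0 0 0 0")

```text
t: 23.45
ee_pos: [488.2, 354.4, 60.5]
eef_rot: [-1.988, -2.432, 0.002]
contact_force: [0.6, -0.7, -1.6]
width: 0.203
```

Now down gently to shoulder contact.

Emit:
apply_moves(increments="0 0 -1 0 0 0; 0 0 -1 0 0 0; 0 0 -1 0 0 0; 0 0 0 0 0 0; 0 0 0 0 0 0")

```text
t: 24.08
ee_pos: [488.2, 354.4, 57.7]
eef_rot: [-1.989, -2.432, 0.001]
contact_force: [0.2, -0.6, -0.7]
width: 0.203
```

Emit:
apply_moves(increments="0 0 -0.7 0 0 0; 0 0 -0.5 0 0 0; 0 0 0 0 0 0; 0 0 0 0 0 0; 0 0 0 0 0 0")

```text
t: 24.7
ee_pos: [488.3, 354.4, 57.5]
eef_rot: [1.989, 2.432, 0.0]
contact_force: [-3.7, -1.7, 6.3]
width: 0.205
```

Seated at the same height as at pick-up, with 6 N of contact. Releasing and retreating.

Emit:
apply_moves(increments="0 0 0 0 0 0; 0 0 0 0 0 0; 0 0 0 0 0 0; 0 0 0 0 0 0; 0 0 10 0 0 0", fingers=0)

```text
t: 25.32
ee_pos: [487.9, 354.2, 66.2]
eef_rot: [-1.988, -2.431, 0.004]
contact_force: [-0.8, 1.3, -0.9]
width: 0.505
```

Emit:
apply_moves(increments="0 0 25 0 0 0; 0 0 40 0 0 0; 0 0 50 0 0 0; -10 -30 50 0 0 0; -20 -50 20 0 0 0")

```text
t: 25.95
ee_pos: [458.7, 274.3, 254.8]
eef_rot: [1.985, 2.431, 0.006]
contact_force: [0.6, -1.1, 0.0]
width: 0.497
```

Emit:
apply_moves(increments="-20 -50 0 0 0 0; -20 -55 0 0 0 0; -20 -55 0 0 0 0; -20 -55 0 0 0 0; 0 -50 0 0 0 0")

```text
t: 26.58
ee_pos: [376.9, 8.1, 252.4]
eef_rot: [1.988, 2.431, -0.0]
contact_force: [1.5, -0.7, 0.5]
width: 0.499
```

Emit:
apply_moves(increments="0 -55 0 0 0 0; 0 -55 0 0 0 0; 0 -55 0 0 0 0; 0 0 0 0 0 0; 0 0 0 0 0 0")

```text
t: 27.2
ee_pos: [378.0, -155.2, 251.8]
eef_rot: [-1.989, -2.431, 0.001]
contact_force: [-0.3, 0.1, -0.1]
width: 0.504
```

```bash
python3 - <<'E'
from p import *
s=bot.state();print(s["ee_pos"],s["contact_force"],s["t"])
S=cams.get_image("side");T=cams.get_image("top");cv2.imwrite("pics/sideF.png",S);cv2.imwrite("pics/topF.png",T)
o=np.zeros((600,800,3),np.uint8)
def put(im,x,y,w,h,k,X,Y): c=cv2.resize(im[y:y+h,x:x+w],None,fx=k,fy=k,interpolation=cv2.INTER_CUBIC);o[Y:Y+c.shape[0],X:X+c.shape[1]]=c
put(S,240,280,50,70,5,0,0);put(T,150,200,55,45,6,255,0);put(S,170,130,200,120,2,0,355)
put(T,245,85,105,140,2,590,0);put(T,380,30,90,270,1,590,290);put(S,160,250,200,95,1,410,400);cv2.imwrite("pics/g9.png",o)
f=lambda p:(proj("side",p)+.5-[240,280])*5-.5
print(f(R.from_euler("z",.2).apply([(9,22,100),(9,-22,100),(-9,-22,100),(-9,22,100)])+[489,353.7,0]))
E
```

```text
[ 378.05 -155.21  251.78] [-0.3   0.14 -0.12] 27.2
[[ 91.1  107.26]
 [101.26  37.72]
 [143.55  40.42]
 [134.91 110.12]]
```

The viewer's limit is reached, so I'll compare with the starting picture numerically.

```bash
python3 - <<'E'
from h import *
def org(im,x,y,w,h):
    c=cv2.cvtColor(im[y:y+h,x:x+w],cv2.COLOR_BGR2HSV);m=cv2.inRange(c,(4,150,60),(18,255,255));ys,xs=np.nonzero(m);return len(xs),xs.min()+x,xs.max()+x,ys.min()+y,ys.max()+y,xs.mean()+x,ys.mean()+y
for n,r in(("side",(245,275,40,50)),("top",(155,212,32,25))):
    for v in("0","F"): print(n,v,org(cv2.imread(f"pics/{n}{v}.png"),*r))
def yel(im,x,y,w,h):
    c=cv2.cvtColor(im[y:y+h,x:x+w],cv2.COLOR_BGR2HSV);m=cv2.inRange(c,(19,130,90),(32,255,255));k,_,st,ce=cv2.connectedComponentsWithStats(m);return [(int(st[i,4]),(ce[i]+[x,y]).round(1)) for i in range(1,k) if st[i,4]>2]
for v in("0","F"): print("lock/flap yellow",v,yel(cv2.imread(f"pics/top{v}.png"),262,130,70,70))
# changes elsewhere
for n in("side","top"):
    d=cv2.absdiff(*[cv2.GaussianBlur(cv2.imread(f"pics/{n}{v}.png"),(5,5),0) for v in"0F"]).max(2)>40
    k,_,st,ce=cv2.connectedComponentsWithStats(d.astype(np.uint8));print(n,[tuple(st[i]) for i in range(1,k) if st[i,4]>8])
E
```

```text
side 0 (230, np.int64(258), np.int64(266), np.int64(289), np.int64(320), np.float64(262.1913043478261), np.float64(303.95217391304345))
side F (246, np.int64(258), np.int64(266), np.int64(289), np.int64(320), np.float64(261.8414634146341), np.float64(304.6991869918699))
top 0 (132, np.int64(164), np.int64(183), np.int64(221), np.int64(230), np.float64(173.36363636363637), np.float64(225.54545454545453))
top F (134, np.int64(163), np.int64(183), np.int64(221), np.int64(230), np.float64(173.07462686567163), np.float64(225.55223880597015))
lock/flap yellow 0 [(64, array([296. , 145.2])), (15, array([276.8, 178.2])), (13, array([287.7, 178. ]))]
lock/flap yellow F [(62, array([295.6, 145.3])), (11, array([297.9, 168.6])), (14, array([276.9, 178.1]))]
side [(np.int32(410), np.int32(0), np.int32(10), np.int32(13), np.int32(111)), (np.int32(423), np.int32(4), np.int32(23), np.int32(9), np.int32(160)), (np.int32(517), np.int32(4), np.int32(28), np.int32(17), np.int32(232)), (np.int32(336), np.int32(14), np.int32(85), np.int32(58), np.int32(2391)), (np.int32(425), np.int32(17), np.int32(29), 
[... 1991 characters left out ...]
np.int32(75), np.int32(3368)), (np.int32(383), np.int32(313), np.int32(14), np.int32(13), np.int32(107)), (np.int32(370), np.int32(325), np.int32(9), np.int32(2), np.int32(15)), (np.int32(389), np.int32(330), np.int32(171), np.int32(90), np.int32(7606)), (np.int32(189), np.int32(333), np.int32(103), np.int32(87), np.int32(4773)), (np.int32(307), np.int32(363), np.int32(73), np.int32(53), np.int32(1533)), (np.int32(350), np.int32(389), np.int32(5), np.int32(15), np.int32(50)), (np.int32(409), np.int32(396), np.int32(9), np.int32(15), np.int32(44)), (np.int32(289), np.int32(399), np.int32(13), np.int32(21), np.int32(150)), (np.int32(407), np.int32(414), np.int32(4), np.int32(6), np.int32(12))]
```

```bash
python3 -c "
from station import job
print(job.finish_job())"
```

```text
the job is handed in; nothing more can be done
None
```

The job is done and handed in at about 27 s of the 72 s allowed; the hand-in gives no verdict.

- **Heel:** I pushed the rejected heel down through the flap with almost no force and let it go inside. Pictures afterwards showed the flap shut and the heel gone from the table.
- **Lock:** I turned it clockwise with the key until the torque rose from about 0.05 to 0.74 N m, which is the stop. I then backed the key off within its play before pulling it out. The pointer now points up the slope at the flap.
- **Key:** It is back in its stand, with contact felt at the same height as when I picked it up. In both cameras its outline matches the starting one to within a pixel.
- **Everything else:** Comparing the first and last pictures, the only changes are the missing heel, the turned lock and the arm itself. The arm hides part of each picture.

I had used all 12 picture views, so the last check was by numbers only. None of the checks failed. Two disagreed slightly: the lock's starting angle read 0.09 from its pointer and 0.24 from its slot. I used 0.22, and the key went in without trouble.

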